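Put the glasses case away in the bedside drawer

ROBOT

A 7-joint arm with a two-finger parallel gripper is mounted at the origin on the work surface. World frame = base frame: x ahead of the robot, y to its left, z up, the work surface at z = 0. Lengths are in m, angles in rad, forces in N, time in s.
With the tool pointing down it reaches from about 0.4 to 0.875 m from the base axis. Payload 4.4 kg.
Tool frame: the origin (TCP) lies between the finger pads; the fingertips stand 8 mm ahead of it and the grasp point (between the pads) lies 11 mm behind it; z points along the fingers, y is the line along which they close (so a half turn about z gives the same grasp; the last joint's range is limited). The gripper opens to 85 mm and grips with 20 to 120 N. Pads are 22 mm wide; open, the fingers measure 114 mm over their backs; the gripper's body (76 mm by 85 mm) begins 54 mm behind the grasp point. The pads swing forward as they close: fully open they stand 13 mm farther back than shut.
Start: joints at [-1.365, 0.628, 0.038, 1.517, -0.027, 0.996, -0.02], TCP at [0.174, 0.626, 0.239] pointing down, gripper open.
Joint ranges: [-3.06, 3.06], [-0.37, 2.12], [-1.25, 1.32], [0.18, 2.47], [-1.1, 4.24], [0.23, 1.98], [-2.94, 2.94]. Speed limits (rad/s): [2.57, 2.57, 3.14, 3.14, 3.14, 3.14, 3.14].

INTERFACE

Orientations are given as a rotation vector (axis times angle).
In Python, from workcell import manip gives the robot as it stands.
- The arm moves only by the tool carry_out, never from a script. Its argument "motion" is a list of rows, each a list of 7 numbers: the shift along the tool's x, y, z normalised to -1 to 1, where 1 is 15 cm, then the turn, a rotation vector about the tool's x, y, z normalised to -1 to 1, where 1 is pi/2 rad, then the opening, from 0 (shut) to 1 (fully open). In form: [[tx, ty, tz, ax, ay, az, grip], ...]. A call has exactly 5 rows; each row is the pose to reach, as a shift and turn from the pose commanded when the call began, along the tool's axes at that moment; what a row does not reach only later rows make up. A row lasts 1/10 s, in which the tool goes at most 50 mm and 8.59 degrees, less where a joint would pass 70% of its speed; a pose out of reach is approached as far as the arm can. A call with a number of a shift or a turn outside -1 to 1 is refused whole. A call with a gripper value outside its range is refused whole. The fingers move at their own pace and stop on an object; "squeeze" is the grip in N (left out, the last holds). Time passes only in rows, so rows that repeat a pose let the fingers close, or fill a call up. It gives the time, the measured TCP pose, the force, the opening and the grip force at its end, in the units of the state.
- manip.state(): the state, without advancing time (a new reading comes with each control period).
- manip.snapshot(name): name is "side" or "top"; returns the picture (420x560x3 uint8, red, green, blue); there is no depth.
- manip.calibration(name): a dict with "fx", "fy", "cx", "cy" (pixels), "rvec" (rotation vector, rad) and "tvec" (3), from world to camera coordinates, as OpenCV has them. Camera axes: x right, y down, z forward; pixel columns grow to the right and rows downward; lengths in m; the calibration is good to about 2 mm. A picture is of the moment at which its call begins. calibration takes no time and is no camera call.
- manip.close_job(): hands the job in; it is judged then, once.
Trained networks look in the newest picture that a camera, given by its name, has taken for a name from the list of things; names that differ only in an ending like _2 or _b are one class to them, and where a whole thing is asked for, a point or a joint stands for the part that bears it (a point fixed in the world has none). Each returns a list of dicts, best first, with "score" (0 to 1); they miss things now and then, are a little off and sometimes report something else, mostly with a low value. They report only what shows in the picture. A call takes as long as a camera call. They do not tell look-alikes from the thing itself.
- manip.search_frame(camera, label): "location" ([x, y, z] in m, in world coordinates, good to about 4 mm: the middle of the surface that is visible of it).
- manip.masks_of(camera, label): "mask" (420x560 bool, what is visible of it).
- manip.landmark_of(camera, label): "location" ([x, y, z] in m, in world coordinates, good to about 4 mm: a listed point, or the origin of a listed thing).
The state is a dict: "time_s": time; "joint_positions": joint angles; "joint_vel": joint speeds; "tau": joint torques, N m; "ee_pos": TCP position; "orientation": TCP orientation; "force": force on the tool from outside, world axes, zero at the start; "moment": the same for the moment, N m; "width": opening from 0.0 (shut) to 1.0 (fully open); "grasp_force": force on a finger pad.
Only numpy, scipy, OpenCV 4.12 (cv2) and the standard library are available. Lean on these libraries where they do the work, as an engineer would, in place of code of your own. Each camera call takes 0.05 s, during which the arm holds its last target. There are 200 camera calls.

TASK

Pull the drawer of the little bedside chest all the way out to its stop. Then put the open glasses case away in it: with its lid lowered shut, set the case down flat on the drawer's floor, right way up, without dropping it in. Leave the drawer fully out, because I still have things to add, and do not move or knock over the other things on the table.

Things in the scene. Friction and masses are not known exactly. Their poses are not given: they have to be found in the camera images.
- drawer (a joint): Travel in m of the one drawer of the light wooden bedside chest (fixed, 265 deep x 270 wide x 152 mm high; drawer right under its 12 mm top board, open niche with books below): 0 shut, 0.18 at the stop, fully out. It slides easily along its -x and stays where it is left. May start a little open.
- drawer_handle (a point): Middle of the drawer's brass bar handle: a level round bar 11 mm thick, 120 mm long along its y, its axis 45 mm in front of the drawer front and 38 mm below the top of the chest (114 mm above the table). Two 8 mm posts hold it, 52 mm either side of the middle. Moves with the drawer; x points to the chest's back, z up.
- drawer_floor (a point): Middle of the front edge of the drawer's inner floor (80 mm above the table), axes as the handle's; moves with the drawer. Inside: 220 mm back along +x, 114 either side in y, empty, 6 mm walls 44 mm high; 15 mm front panel, top 57 mm above this floor. Fully out, its front 165 mm lies clear of the chest's top board, whose upper face is 72 mm above this floor.
- case: Hard dark brown glasses case, loose, about 0.2 kg, 60 mm (x) x 160 mm (y), 40 mm high when shut, lower shell 26 mm high with 4 mm walls; a pair of glasses is fixed inside it. Origin: centre of its underside, z up; the hinge runs along its long edge at x = +30 mm, z = 26 mm. Stands open on the table.
- case_lid (a joint): Angle of the case's lid in rad: 0 shut, about 1.57 upright, 2.05 thrown fully back. Light friction holds it at any angle.
- lid_hinge (a point): Middle of the lid's hinge line (which runs along the case's y).
- lid_edge (a point): Middle of the lid's free long edge, on its outer face, 59 mm from the hinge line and 14 mm outward of it (the lid is a shell 14 mm deep, 158 mm long). Frame turns with the lid.
- remote: Bystander: black remote control lying flat, 150 x 45 x 20 mm (long along its x); origin at the centre of its underside.
- book: Bystander: thick book lying flat, 206 x 136 x 38 mm; origin at the centre of its underside.
- tumbler: Bystander: drinking glass, 72 mm across, 90 mm high; origin at the centre of its foot.
- cream: Bystander: white cream jar with a lid, 56 mm across, 50 mm high; origin at the centre of its foot.
There are look-alikes about, which are no part of the job. What is meant by the case is not orange, red or yellow, and is the larger of those in its own colour.

How it is judged:
By the outcome, as a careful person would: the job done as asked, in the order asked, and still so for the second after the job is handed in, with the robot touching nothing.
It also fails if it takes over 64 s, if anything falls off the work surface, if the arm or the gripper's body presses on something with over 40 N, if the wrist force passes 120 N, or if a joint passes its speed limit or range.

## Working session

There is one attempt and no reset: what is moved stays moved. The work goes in short steps, Python scripts to look and compute and a tool call to move; the robot and the scene stay as the last step left them, time stands still between calls to the robot, and variables do not carry over. Pictures are saved under pics/ and viewed, at most 10 in all, crops included, and the job is handed in when it is done.

Besides the shell and the picture viewer there is one more tool, called after ">>>" as name([rows], argument=value, ...), one row to a line, values as JSON. carry_out: Moves the arm, as the interface text tells. Its arguments: {"type":"object","properties":{"motion":{"type":"array","items":{"type":"array","items":{"type":"number"}}},"squeeze":{"type":"number"}},"required":["motion"]}

```bash
mkdir -p pics; ls; python3 - <<'E'
from workcell import manip
import cv2,numpy as np
for c in("side","top"):
    im=manip.snapshot(c); cv2.imwrite(f"pics/{c}0.png",im[:,:,::-1])
    k=manip.calibration(c); R=cv2.Rodrigues(np.array(k["rvec"]))[0]; print(c,k["fx"],k["cx"],k["cy"],"pos",(-R.T@np.array(k["tvec"])).round(3),R.round(2).tolist())
    for l in["drawer_handle","drawer_floor","case","lid_hinge","lid_edge","remote","book","tumbler","cream"]:
        for d in manip.landmark_of(c,l): print(c,l,np.round(d["location"],3),round(d["score"],2))
s=manip.state();print({k:np.round(v,3).tolist() for k,v in s.items()})
E
```

```text
pics
side 430.52440831310065 275.3402756669708 200.6247005484496 pos [ 0.059 -0.901  0.881] [[0.91, -0.42, 0.01], [-0.26, -0.58, -0.77], [0.33, 0.7, -0.64]]
side drawer_handle [0.642 0.094 0.115] 0.71
side drawer_floor [0.71  0.086 0.076] 0.88
side case [ 0.368 -0.284  0.001] 0.85
side case [ 0.71  -0.348  0.001] 0.81
side case [ 0.183 -0.289 -0.002] 0.81
side case [ 0.436 -0.497 -0.001] 0.63
side case [ 0.51  -0.295  0.004] 0.57
side lid_hinge [ 0.171 -0.318  0.029] 0.94
side lid_hinge [ 0.349 -0.284  0.021] 0.9
side lid_hinge [ 0.723 -0.363  0.018] 0.9
side lid_hinge [ 0.535 -0.298  0.028] 0.75
side lid_hinge [ 0.423 -0.527  0.025] 0.72
side lid_edge [ 0.199 -0.263  0.041] 0.97
side lid_edge [ 0.568 -0.304  0.077] 0.88
side lid_edge [ 0.695 -0.333  0.032] 0.78
side lid_edge [ 0.448 -0.475  0.043] 0.73
side lid_edge [ 0.386 -0.278  0.028] 0.56
side remote [ 0.414 -0.078  0.003] 0.95
side book [ 0.522  0.444 -0.002] 0.57
side tumbler [ 0.688 -0.16  -0.   ] 0.59
side cream [ 0.364  0.192 -0.002] 0.84
top 542.6567147159357 282.07005815936174 213.08106710454695 pos [ 0.221 -0.044  1.651
[... 575 characters left out ...]
 0.031] 0.82
top lid_edge [ 0.572 -0.306  0.078] 0.7
top lid_edge [ 0.388 -0.276  0.032] 0.68
top lid_edge [ 0.195 -0.26   0.041] 0.66
top lid_edge [ 0.446 -0.477  0.044] 0.62
top remote [ 0.414 -0.074  0.   ] 0.76
top book [0.523 0.446 0.002] 0.68
top tumbler [ 0.692 -0.162 -0.001] 0.7
top cream [0.364 0.186 0.006] 0.68
{'time_s': 1.0, 'joint_positions': [-1.365, 0.628, 0.039, 1.517, -0.027, 0.996, -0.02], 'joint_vel': [-0.0, 0.0, -0.0, 0.002, 0.0, -0.0, 0.002], 'tau': [0.0, -56.328, 1.225, -19.378, 0.011, 0.002, 0.0], 'ee_pos': [0.174, 0.626, 0.239], 'orientation': [-0.426, -3.113, -0.0], 'force': [-0.427, 0.02, -0.082], 'moment': [0.007, -0.015, 0.048], 'grasp_force': 0.0, 'width': 1.002}
```

View pics/side0.png

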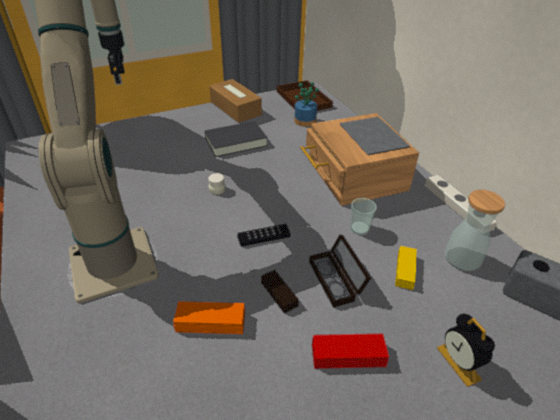

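View pics/top0.png

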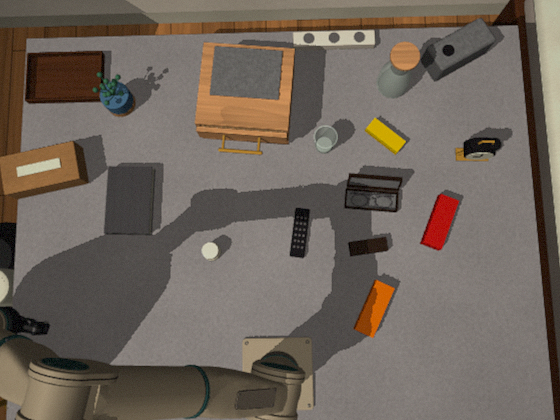

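Candidates for the case (top picture): open dark brown (373,192), small dark brown (368,246), orange (375,308), red (440,221), yellow (385,135). The open one is the larger of the two dark brown ones, so it fits. Next: an enlarged crop to confirm it, plus the yaw measurements.

```bash
cat > h.py <<'E'
from workcell import manip
import cv2,numpy as np
def K(c):
    k=manip.calibration(c); return np.array([[k["fx"],0,k["cx"]],[0,k["fy"],k["cy"]],[0,0,1.]]),cv2.Rodrigues(np.array(k["rvec"]))[0],np.array(k["tvec"])
def toplane(c,uv,z):
    A,R,t=K(c); o=-R.T@t; d=(R.T@np.linalg.inv(A)@np.c_[np.array(uv,float).reshape(-1,2),np.ones(np.size(uv)//2)].T).T
    return o+d*((z-o[2])/d[:,2])[:,None]
def proj(c,P):
    A,R,t=K(c); return cv2.projectPoints(np.array(P,float).reshape(-1,3),cv2.Rodrigues(R)[0],t,A,None)[0].reshape(-1,2)
E
python3 - <<'E'
from h import *
a=cv2.imread("pics/top0.png")
c1=cv2.resize(a[160:270,330:430],None,fx=4,fy=4,interpolation=cv2.INTER_CUBIC)
c2=cv2.resize(a[110:165,190:300],(400,200),interpolation=cv2.INTER_CUBIC)
out=np.zeros((440,800,3),np.uint8); out[:,:400]=c1; out[:200,400:]=c2
cv2.imwrite("pics/crop.png",out)
manip.snapshot("top")
for l in("case","drawer"):
  for d in manip.masks_of("top",l):
    m=d["mask"].astype(np.uint8); r=cv2.minAreaRect(cv2.findNonZero(m))
    print(l,round(d["score"],2),r,m.sum(),toplane("top",cv2.boxPoints(r),0.026 if l=="case" else .137).round(3).tolist())
E
```

```text
case 0.96 ((368.2109069824219, 246.62135314941406), (14.369403839111328, 38.24238586425781), 81.25383758544922) 533 [[0.381, -0.222, 0.026], [0.395, -0.336, 0.026], [0.353, -0.34, 0.026], [0.338, -0.227, 0.026]]
case 0.78 ((385.63250732421875, 136.38629150390625), (38.861663818359375, 17.290870666503906), 38.04704284667969) 659 [[0.725, -0.288, 0.026], [0.768, -0.323, 0.026], [0.688, -0.413, 0.026], [0.646, -0.378, 0.026]]
case 0.74 ((439.4040832519531, 222.08905029296875), (22.588945388793945, 53.25373077392578), 20.556041717529297) 1154 [[0.374, -0.435, 0.026], [0.524, -0.5, 0.026], [0.498, -0.563, 0.026], [0.349, -0.496, 0.026]]
case 0.67 ((373.72149658203125, 308.51556396484375), (22.0092830657959, 54.43854522705078), 24.567171096801758) 1145 [[0.127, -0.224, 0.026], [0.269, -0.297, 0.026], [0.241, -0.355, 0.026], [0.1, -0.281, 0.026]]
case 0.59 ((373.12237548828125, 193.23907470703125), (55.795413970947266, 36.77942657470703), 4.899092197418213) 1943 [[0.482, -0.213, 0.026], [0.595, -0.227, 0.026], [0.576, -0.395, 0.026], [0.463, -0.38, 0.026]]
drawer 0.94 ((241.55584716796875, 140.71827697753906), (90.69749450683594, 27.00263214111328), 4.085616588592529) 1448 [[0.644, 0.219, 0.137], [0.725, 0.214, 0.137], [0.698, -0.048, 0.137], [0.618, -0.041, 0.137]]
```

View pics/crop.png

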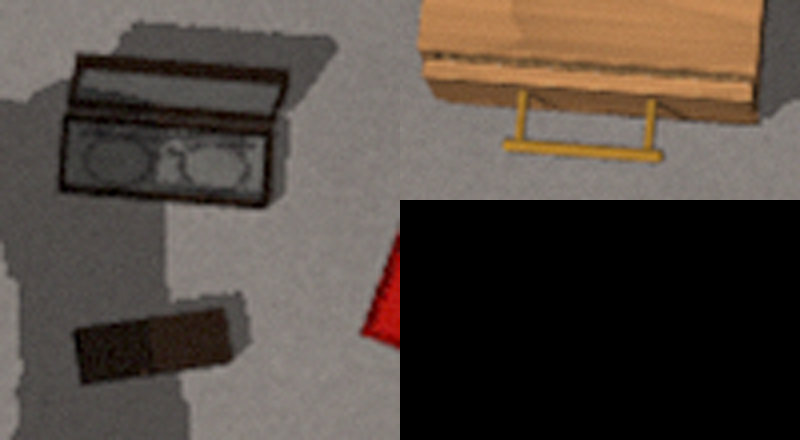

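The crop confirms it: the dark open case with glasses at (372,192) is larger than the shut dark brown one at (368,246). The drawer is slightly open, with the bar running from (219,150) to (262,153).

```bash
python3 - <<'E'
from h import *
def ln(n,a,b,z):
    p,q=toplane("top",[a,b],z); d=p-q; print(n,p.round(3),q.round(3),"mid",((p+q)/2).round(4),"len",round(np.linalg.norm(d),3),"yaw deg",round(np.degrees(np.arctan2(-d[0],d[1])),1))
ln("case front",(345.5,207.8),(397,211.8),.026)
ln("case back",(346.8,188.8),(398,191),.026)
ln("handle",(218.9,150.2),(262.05,153.2),.114)
ln("board",(195,124.3),(287.6,131.5),.152)
ln("panel",(196.6,132),(286.8,137.5),.137)
# side-view check of handle bar: two-view triangulated height from landmark both views agree
for c in("side","top"):
    manip.snapshot(c)
    for l in("drawer_handle","lid_hinge","lid_edge","drawer_floor"):
        print(c,l,[np.round(d["location"],3).tolist() for d in manip.landmark_of(c,l) if l[0]=="d" or abs(d["location"][0]-.55)<.06])
E
```

```text
case front [ 0.486 -0.218  0.026] [ 0.47  -0.373  0.026] mid [ 0.4779 -0.2954  0.026 ] len 0.156 yaw deg -5.9
case back [ 0.544 -0.224  0.026] [ 0.534 -0.379  0.026] mid [ 0.5391 -0.3018  0.026 ] len 0.155 yaw deg -3.9
handle [0.651 0.154 0.114] [0.639 0.028 0.114] mid [0.645  0.0911 0.114 ] len 0.127 yaw deg -5.6
board [0.719 0.218 0.152] [ 0.691 -0.048  0.152] mid [0.7048 0.0849 0.152 ] len 0.267 yaw deg -6.1
panel [0.701 0.216 0.137] [ 0.677 -0.045  0.137] mid [0.6891 0.0852 0.137 ] len 0.262 yaw deg -5.1
side drawer_handle [[0.641, 0.094, 0.112]]
side lid_hinge [[0.533, -0.298, 0.027]]
side lid_edge [[0.569, -0.303, 0.078]]
side drawer_floor [[0.711, 0.088, 0.075]]
top drawer_handle [[0.643, 0.095, 0.115]]
top lid_hinge [[0.543, -0.303, 0.027]]
top lid_edge [[0.574, -0.305, 0.077]]
top drawer_floor [[0.713, 0.088, 0.08]]
```

>>> carry_out([
  [-1,-0.65,0,0,0,0.444,0.5],
  [-1,-0.65,0,0,0,0.444,0.5],
  [-1,-0.65,0,0,0,0.444,0.5],
  [-1,-0.65,0,0,0,0.444,0.5],
  [-1,-0.65,0,0,0,0.444,0.5],
], squeeze=40)

```text
time_s: 2.15
ee_pos: [0.2977, 0.4873, 0.2399]
orientation: [1.481, 2.767, -0.001]
force: [-0.3, -0.2, -0.1]
width: 0.503
grasp_force: 0.0
```

>>> carry_out([
  [-1,0.12,0,0,0,0.444,0.5],
  [-1,0.12,0,0,0,0.444,0.5],
  [-1,0.12,0,0,0,0.444,0.5],
  [-1,0.12,0,0,0,0.444,0.5],
  [-1,0.12,0,0,0,0.444,0.5],
])

```text
time_s: 2.65
ee_pos: [0.3943, 0.3766, 0.2397]
orientation: [2.335, 2.101, 0.001]
force: [-0.2, 0.4, 0.1]
width: 0.5
grasp_force: 0.0
```

>>> carry_out([
  [-0.865,0.925,0,0,0,0,0.47],
  [-0.865,0.925,0,0,0,0,0.47],
  [-0.865,0.925,0,0,0,0,0.47],
  [-0.865,0.925,0,0,0,0,0.47],
  [-0.865,0.925,0,0,0,0,0.47],
])

```text
time_s: 3.15
ee_pos: [0.5228, 0.2291, 0.24]
orientation: [2.332, 2.097, 0.002]
force: [0.3, 0.6, -0.2]
width: 0.472
grasp_force: 0.0
```

>>> carry_out([
  [-0.865,0.925,0,0,0,0,0.47],
  [-0.865,0.925,0,0,0,0,0.47],
  [-0.865,0.925,0,0,0,0,0.47],
  [-0.865,0.925,0,0,0,0,0.47],
  [-0.865,0.925,0,0,0,0,0.47],
])

```text
time_s: 3.65
ee_pos: [0.647, 0.0865, 0.2394]
orientation: [2.33, 2.099, -0.001]
force: [0.3, -0.3, -0.0]
width: 0.469
grasp_force: 0.0
```

>>> carry_out([
  [0.04,-0.03,0.1,0,0,0,0.47],
  [0.04,-0.03,0.35,0,0,0,0.47],
  [0.04,-0.03,0.6,0,0,0,0.47],
  [0.04,-0.03,0.78,0,0,0,0.47],
  [0.04,-0.03,0.91,0,0,0,0.47],
])

```text
time_s: 4.15
ee_pos: [0.6381, 0.1019, 0.1005]
orientation: [-2.322, -2.112, 0.003]
force: [-1.0, 0.3, 0.2]
width: 0.47
grasp_force: 0.0
```

>>> carry_out([
  [0,0,0,0,0,0,0],
  [0,0,0,0,0,0,0],
  [0,0,0,0,0,0,0],
  [0,0,0,0,0,0,0],
  [0,0,0,0,0,0,0],
])

```text
time_s: 4.65
ee_pos: [0.6402, 0.101, 0.1034]
orientation: [-2.325, -2.113, -0.002]
force: [0.8, 2.0, -4.9]
width: 0.116
grasp_force: 39.1
```

>>> carry_out([
  [0,-0.15,0,0,0,0,0],
  [0,-0.35,0,0,0,0,0],
  [0,-0.55,0,0,0,0,0],
  [0,-0.75,0,0,0,0,0],
  [0,-0.95,0,0,0,0,0],
])

```text
time_s: 5.15
ee_pos: [0.4982, 0.1155, 0.1034]
orientation: [2.324, 2.113, 0.006]
force: [2.4, 6.3, -10.5]
width: 0.109
grasp_force: 40.7
```

>>> carry_out([
  [0,-0.03,0,0,0,0,0],
  [0,-0.06,0,0,0,0,0],
  [0,-0.09,0,0,0,0,0],
  [0,-0.12,0,0,0,0,0],
  [0,-0.12,0,0,0,0,0],
])

```text
time_s: 5.65
ee_pos: [0.4805, 0.1174, 0.1034]
orientation: [-2.323, -2.113, -0.004]
force: [-0.0, 6.1, -4.2]
width: 0.107
grasp_force: 41.2
```

>>> carry_out([
  [0,-0.03,0,0,0,0,0],
  [0,-0.05,0,0,0,0,0],
  [0,-0.07,0,0,0,0,0],
  [0,-0.07,0,0,0,0,0],
  [0,-0.07,0,0,0,0,0],
])

```text
time_s: 6.15
ee_pos: [0.4705, 0.1184, 0.1034]
orientation: [-2.323, -2.113, -0.004]
force: [-0.3, 5.8, -5.7]
width: 0.111
grasp_force: 41.1
```

>>> carry_out([
  [0,-0.02,0,0,0,0,0],
  [0,-0.04,0,0,0,0,0],
  [0,-0.06,0,0,0,0,0],
  [0,-0.06,0,0,0,0,0],
  [0,-0.06,0,0,0,0,0],
])

```text
time_s: 6.65
ee_pos: [0.4691, 0.1185, 0.1035]
orientation: [2.318, 2.106, 0.019]
force: [15.3, 4.6, -22.5]
width: 0.112
grasp_force: 39.6
```

>>> carry_out([
  [0,0.03,0,0,0,0,0],
  [0,0.045,0,0,0,0,0.4],
  [0,0.045,0,0,0,0,0.4],
  [0,0.045,0,0,0,0,0.4],
  [0,0.045,0,0,0,0,0.4],
])

```text
time_s: 7.15
ee_pos: [0.4675, 0.1162, 0.1032]
orientation: [2.326, 2.112, 0.0]
force: [0.0, 0.2, 0.5]
width: 0.4
grasp_force: 0.0
```

>>> carry_out([
  [0,0,-0.2,0,0,0,0.4],
  [0,0,-0.4,0,0,0,0.4],
  [0,0,-0.6,0,0,0,0.4],
  [0,0,-0.8,0,0,0,0],
  [0,0,-0.8,0,0,0,0],
])

```text
time_s: 7.65
ee_pos: [0.4697, 0.1167, 0.2263]
orientation: [2.323, 2.11, 0.011]
force: [0.4, -0.1, -0.2]
width: 0.066
grasp_force: 0.0
```

```bash
python3 - <<'E'
from h import *
for c in("side","top"):
    im=manip.snapshot(c); cv2.imwrite(f"pics/{c}1.png",im[:,:,::-1])
    for l in("drawer_handle","drawer_floor","lid_edge","lid_hinge"):
        print(c,l,[np.round(d["location"],3).tolist() for d in manip.landmark_of(c,l) if l[0]=="d" or abs(d["location"][0]-.55)<.06])
s=manip.state(); print(s["ee_pos"],s["orientation"],s["joint_positions"],s["time_s"])
E
```

```text
side drawer_handle [[0.464, 0.114, 0.112]]
side drawer_floor [[0.534, 0.106, 0.078], [0.466, 0.114, 0.113]]
side lid_edge [[0.571, -0.302, 0.078]]
side lid_hinge [[0.536, 0.107, 0.076], [0.535, -0.299, 0.024]]
top drawer_handle [[0.467, 0.115, 0.111], [0.415, -0.072, -0.002]]
top drawer_floor [[0.536, 0.105, 0.079]]
top lid_edge [[0.573, -0.306, 0.077]]
top lid_hinge [[0.541, -0.297, 0.026]]
[0.46725444 0.11642479 0.22222514] [-2.32525206e+00 -2.11195329e+00  1.90423011e-03] [-0.62244917  0.44771675  0.4517284   2.00178677 -0.27959527  0.75295997
 -0.09946507] 8.15
```

View pics/side1.png

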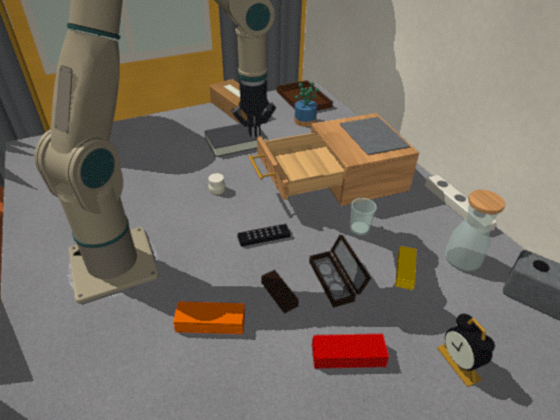

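>>> carry_out([
  [-0.9,0.433,0,0,0,0,0],
  [-0.9,0.433,0,0,0,0,0],
  [-0.9,0.433,0,0,0,0,0],
  [-0.9,0.433,0,0,0,0,0],
  [-0.9,0.433,0,0,0,0,0],
])

```text
time_s: 8.65
ee_pos: [0.5191, -0.0255, 0.2224]
orientation: [-2.329, -2.108, 0.001]
force: [-0.2, 0.3, 0.5]
width: -0.003
grasp_force: 0.0
```

>>> carry_out([
  [-0.9,0.433,0,0,0,0,0],
  [-0.9,0.433,0,0,0,0,0],
  [-0.9,0.433,0,0,0,0,0],
  [-0.9,0.433,0,0,0,0,0],
  [-0.9,0.433,0,0,0,0,0],
])

```text
time_s: 9.15
ee_pos: [0.5707, -0.1637, 0.2221]
orientation: [-2.324, -2.111, 0.0]
force: [0.4, 0.8, -1.4]
width: -0.002
grasp_force: 0.0
```

>>> carry_out([
  [-0.9,0.433,0,0,0,0,0],
  [-0.9,0.433,0,0,0,0,0],
  [-0.9,0.433,0,0,0,0,0],
  [-0.9,0.433,0,0,0,0,0],
  [-0.9,0.433,0,0,0,0,0],
])

```text
time_s: 9.65
ee_pos: [0.6228, -0.3028, 0.2218]
orientation: [-2.322, -2.112, -0.001]
force: [-0.2, 0.1, 0.2]
width: 0.002
grasp_force: 0.0
```

>>> carry_out([
  [0,0,0.3,0,0,0,0],
  [0,0,0.6,0,0,0,0],
  [0,0,0.9,0,0,0,0],
  [0,0,1,0,0,0,0],
  [0,0,1,0,0,0,0],
])

```text
time_s: 10.15
ee_pos: [0.6218, -0.3011, 0.0706]
orientation: [-2.318, -2.112, 0.001]
force: [-0.0, 0.7, -0.1]
width: 0.001
grasp_force: 0.0
```

>>> carry_out([
  [0,-0.153,-0.013,0,0,0,0],
  [0,-0.233,-0.027,0,0,0,0],
  [0,-0.307,-0.06,0,0,0,0],
  [0,-0.36,-0.08,0,0,0,0],
  [0,-0.42,-0.093,0,0,0,0],
])

```text
time_s: 10.65
ee_pos: [0.5613, -0.2993, 0.0888]
orientation: [2.322, 2.111, 0.003]
force: [1.5, -0.0, 0.4]
width: -0.002
grasp_force: 0.3
```

>>> carry_out([
  [0,-0.06,0,0,0,0,0],
  [0,-0.12,0.013,0,0,0,0],
  [0,-0.173,0.033,0,0,0,0],
  [0,-0.227,0.067,0,0,0,0],
  [0,-0.273,0.1,0,0,0,0],
])

```text
time_s: 11.15
ee_pos: [0.5184, -0.2951, 0.0717]
orientation: [-2.325, -2.112, -0.0]
force: [-0.5, -0.3, 0.5]
width: 0.001
grasp_force: 0.0
```

```bash
python3 - <<'E'
from h import *
for c in("side","top"):
    im=manip.snapshot(c); cv2.imwrite(f"pics/{c}2.png",im[:,:,::-1])
    for l in("case","lid_edge","lid_hinge"):
        print(c,l,[np.round(d["location"],3).tolist() for d in manip.landmark_of(c,l) if abs(d["location"][0]-.52)<.06])
cv2.imwrite("pics/c2.png",cv2.resize(cv2.imread("pics/side2.png")[210:330,250:410],(640,480),interpolation=cv2.INTER_CUBIC))
s=manip.state(); print(s["ee_pos"],s["force"])
E
```

```text
side case [[0.512, -0.294, 0.002]]
side lid_edge [[0.492, -0.298, 0.066]]
side lid_hinge [[0.536, -0.3, 0.023]]
top case [[0.508, -0.302, 0.002]]
top lid_edge [[0.494, -0.298, 0.071]]
top lid_hinge []
[ 0.51967549 -0.29524895  0.0716219 ] [ 1.25973338 -0.19933445 -0.28867196]
```

View pics/c2.png

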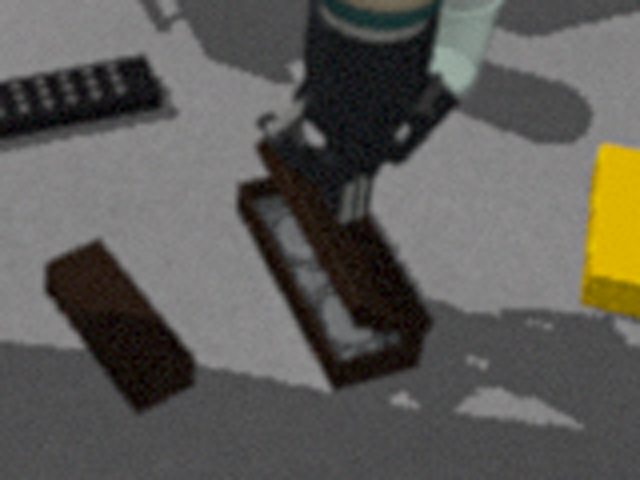

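The fingers are folding the lid down (about 32°) and the case hasn't moved. I'll finish closing it.

>>> carry_out([
  [0,-0.03,0.035,0,0,0,0],
  [0,-0.06,0.07,0,0,0,0],
  [0,-0.08,0.115,0,0,0,0],
  [0,-0.1,0.155,0,0,0,0],
  [0,-0.1,0.18,0,0,0,0],
])

```text
time_s: 12.05
ee_pos: [0.5041, -0.2938, 0.0478]
orientation: [-2.326, -2.111, -0.003]
force: [-10.6, 7.2, 59.1]
width: 0.004
grasp_force: 29.7
```

>>> carry_out([
  [0,0,-0.1,0,0,0,0],
  [0,0,-0.3,0,0,0,0],
  [0,0,-0.55,0,0,0,1],
  [0,0,-0.7,0,0,0,1],
  [0,0,-0.7,0,0,0,1],
])

```text
time_s: 12.55
ee_pos: [0.506, -0.2951, 0.1526]
orientation: [2.321, 2.108, 0.003]
force: [0.2, 0.2, 0.4]
width: 0.508
grasp_force: 0.0
```

```bash
python3 - <<'E'
from h import *
for c in("side","top"):
    im=manip.snapshot(c); cv2.imwrite(f"pics/{c}3.png",im[:,:,::-1])
    for l in("case","lid_edge","lid_hinge"):
        print(c,l,[np.round(d["location"],3).tolist() for d in manip.landmark_of(c,l) if abs(d["location"][0]-.52)<.06])
a=cv2.imread("pics/side3.png")[210:330,250:410]; b=cv2.imread("pics/top3.png")[150:250,325:425]
cv2.imwrite("pics/c3.png",np.hstack([cv2.resize(a,(400,300),interpolation=2),cv2.resize(b,(300,300),interpolation=2)]))
for d in manip.masks_of("top","case"):
    r=cv2.minAreaRect(cv2.findNonZero(d["mask"].astype(np.uint8))); print(r)
s=manip.state(); print(s["ee_pos"],s["orientation"],s["force"])
E
```

```text
side case [[0.511, -0.296, 0.005]]
side lid_edge [[0.479, -0.296, 0.044], [0.51, -0.295, 0.002]]
side lid_hinge [[0.537, -0.298, 0.028]]
top case []
top lid_edge []
top lid_hinge []
((439.48419189453125, 222.04159545898438), (23.362194061279297, 55.98026657104492), 20.85445785522461)
((374.1678161621094, 308.5307922363281), (22.924680709838867, 55.28407287597656), 24.443954467773438)
((381.72003173828125, 133.54002380371094), (31.400001525878906, 17.600000381469727), 36.86989974975586)
((393.0, 204.5), (15.0, 10.0), 90.0)
[ 0.50387531 -0.29366891  0.14886438] [-2.32441765e+00 -2.11135774e+00  1.05133309e-03] [ 0.05822345  0.06518807 -0.82960682]
```

View pics/c3.png

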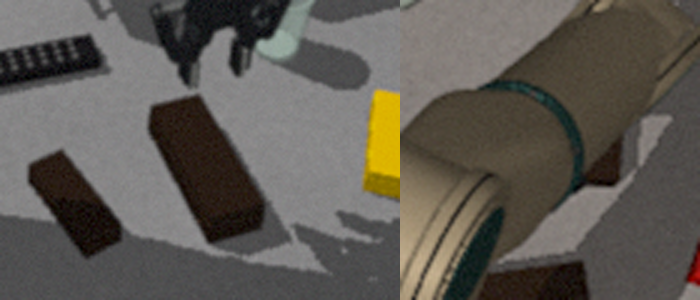

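The lid is shut flat: the side crop shows a closed box, and the free edge measures z≈0.042. The case hasn't moved, so I'll grasp it now.

>>> carry_out([
  [-0.025,0.043,0,0,0,0,1],
  [-0.025,0.043,0.2,0,0,0,1],
  [-0.025,0.043,0.45,0,0,0,1],
  [-0.025,0.043,0.65,0,0,0,1],
  [-0.025,0.043,0.7,0,0,0,1],
])

```text
time_s: 13.5
ee_pos: [0.5088, -0.2971, 0.0415]
orientation: [-2.321, -2.109, 0.002]
force: [-1.5, 1.1, 0.5]
width: 0.999
grasp_force: 0.0
```

>>> carry_out([
  [0,0,0.08,0,0,0,1],
  [0,0,0.16,0,0,0,1],
  [0,0,0.22,0,0,0,1],
  [0,0,0.235,0,0,0,1],
  [0,0,0.235,0,0,0,1],
])

```text
time_s: 14.0
ee_pos: [0.5105, -0.2982, 0.0096]
orientation: [2.325, 2.112, 0.0]
force: [0.4, -0.1, -0.2]
width: 1.003
grasp_force: 0.0
```

>>> carry_out([
  [0,0,0,0,0,0,0.6],
  [0,0,0,0,0,0,0.6],
  [0,0,0,0,0,0,0.5],
  [0,0,0,0,0,0,0.5],
  [0,0,0,0,0,0,0.5],
], squeeze=30)

```text
time_s: 14.5
ee_pos: [0.5107, -0.2984, 0.0102]
orientation: [2.325, 2.112, 0.0]
force: [-0.5, 0.8, 6.3]
width: 0.692
grasp_force: 34.0
```

>>> carry_out([
  [0,0,-0.05,0,0,0,0.5],
  [0,0,-0.2,0,0,0,0.5],
  [0,0,-0.45,0,0,0,0.5],
  [0,0,-0.75,0,0,0,0.5],
  [0,0,-1,0,0,0,0.5],
])

```text
time_s: 15.0
ee_pos: [0.5103, -0.2981, 0.1615]
orientation: [2.325, 2.112, -0.0]
force: [0.6, -0.5, -1.8]
width: 0.696
grasp_force: 33.5
```

>>> carry_out([
  [0.1,0.02,-0.15,0,0,0,0.5],
  [0.3,0.05,-0.3,0,0,0,0.5],
  [0.5,0.085,-0.42,0,0,0,0.5],
  [0.7,0.12,-0.42,0,0,0,0.5],
  [0.9,0.152,-0.42,0,0,0,0.5],
])

```text
time_s: 15.5
ee_pos: [0.5463, -0.1646, 0.2233]
orientation: [2.325, 2.112, 0.001]
force: [-0.2, 0.2, -2.1]
width: 0.697
grasp_force: 33.5
```

>>> carry_out([
  [0.2,0.034,0,0,0,0,0.5],
  [0.4,0.068,0,0,0,0,0.5],
  [0.6,0.1,0,0,0,0,0.5],
  [0.8,0.135,0,0,0,0,0.5],
  [0.9,0.152,0,0,0,0,0.5],
])

```text
time_s: 16.0
ee_pos: [0.5818, -0.0299, 0.2222]
orientation: [-2.32, -2.116, -0.001]
force: [0.1, 0.6, -2.6]
width: 0.693
grasp_force: 33.5
```

>>> carry_out([
  [0.2,0.034,0,0,0,0,0.5],
  [0.4,0.068,0,0,0,0,0.5],
  [0.6,0.1,0,0,0,0,0.5],
  [0.8,0.135,0,0,0,0,0.5],
  [0.9,0.152,0,0,0,0,0.5],
])

```text
time_s: 16.5
ee_pos: [0.6173, 0.1013, 0.2221]
orientation: [-2.321, -2.115, -0.001]
force: [0.2, -0.1, -2.4]
width: 0.698
grasp_force: 33.4
```

```bash
python3 - <<'E'
from h import *
for c in("side","top"):
    im=manip.snapshot(c); cv2.imwrite(f"pics/{c}4.png",im[:,:,::-1])
    for l in("drawer_floor","drawer_handle","case"):
        print(c,l,[np.round(d["location"],3).tolist() for d in manip.landmark_of(c,l) if d["location"][1]>0])
a=cv2.imread("pics/side4.png")[70:230,230:430]; b=cv2.imread("pics/top4.png")[30:230,180:330]
cv2.imwrite("pics/c4.png",np.hstack([cv2.resize(a,(500,400),interpolation=2),cv2.resize(b,(300,400),interpolation=2)]))
s=manip.state(); print(s["ee_pos"],s["orientation"],s["force"],s["width"])
E
```

```text
side drawer_floor [[0.537, 0.104, 0.075], [0.363, 0.192, -0.001]]
side drawer_handle [[0.463, 0.112, 0.112]]
side case [[0.618, 0.102, 0.213]]
top drawer_floor [[0.536, 0.103, 0.077]]
top drawer_handle [[0.466, 0.112, 0.113], [0.538, 0.102, 0.076]]
top case [[0.618, 0.094, 0.212], [0.588, 0.098, 0.255]]
[0.61709653 0.09622957 0.22271863] [ 2.32789504e+00  2.10869745e+00 -9.64431033e-04] [ 0.68546008 -0.14823068 -1.5922494 ] 0.6982187102925275
```

View pics/c4.png

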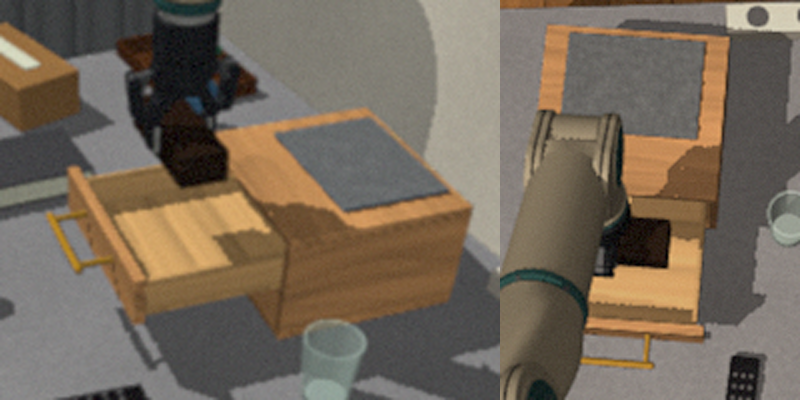

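The case is over the middle of the open drawer (top crop (640,243)), clear of the top board. Lowering now.

>>> carry_out([
  [0,0,0.1,0,0,0,0.5],
  [0,0,0.3,0,0,0,0.5],
  [0,0,0.55,0,0,0,0.5],
  [0,0,0.75,0,0,0,0.5],
  [0,0,0.8,0,0,0,0.5],
])

```text
time_s: 17.4
ee_pos: [0.6146, 0.0972, 0.0993]
orientation: [-2.324, -2.109, 0.009]
force: [0.2, 0.8, -3.4]
width: 0.698
grasp_force: 33.6
```

>>> carry_out([
  [0,0,0.02,0,0,0,0.5],
  [0,0,0.04,0,0,0,0.5],
  [0,0,0.06,0,0,0,0.5],
  [0,0,0.06,0,0,0,0.5],
  [0,0,0.06,0,0,0,0.5],
])

```text
time_s: 17.9
ee_pos: [0.6177, 0.0986, 0.0943]
orientation: [2.325, 2.112, 0.002]
force: [-0.5, 0.8, -1.3]
width: 0.693
grasp_force: 33.6
```

>>> carry_out([
  [0,0,0.007,0,0,0,0.5],
  [0,0,0.014,0,0,0,0.5],
  [0,0,0.02,0,0,0,0.5],
  [0,0,0.02,0,0,0,0.5],
  [0,0,0.02,0,0,0,0.5],
])

```text
time_s: 18.4
ee_pos: [0.6172, 0.0984, 0.0904]
orientation: [-2.325, -2.112, 0.0]
force: [0.1, 0.1, -1.8]
width: 0.695
grasp_force: 33.6
```

>>> carry_out([
  [0,0,0.005,0,0,0,0.5],
  [0,0,0.01,0,0,0,0.5],
  [0,0,0.01,0,0,0,0.5],
  [0,0,0.01,0,0,0,0.5],
  [0,0,0.01,0,0,0,0.5],
])

```text
time_s: 18.9
ee_pos: [0.6181, 0.0984, 0.0902]
orientation: [2.325, 2.112, 0.003]
force: [-0.8, -0.2, 4.9]
width: 0.697
grasp_force: 34.6
```

The case is resting on the floor (z 0.0902, reaction about +7 N). Releasing.

>>> carry_out([
  [0,0,0,0,0,0,0.8],
  [0,0,0,0,0,0,0.9],
  [0,0,0,0,0,0,0.95],
  [0,0,0,0,0,0,0.95],
  [0,0,0,0,0,0,0.95],
])

```text
time_s: 19.4
ee_pos: [0.6172, 0.0984, 0.0888]
orientation: [-2.325, -2.112, 0.0]
force: [0.1, 0.4, 0.1]
width: 0.948
grasp_force: 0.0
```

>>> carry_out([
  [0,0,-0.05,0,0,0,0.95],
  [0,0,-0.2,0,0,0,0.95],
  [0,0,-0.45,0,0,0,0.95],
  [0,0,-0.75,0,0,0,0.95],
  [0,0,-1,0,0,0,0.95],
])

```text
time_s: 19.9
ee_pos: [0.6175, 0.0982, 0.2417]
orientation: [2.325, 2.111, 0.002]
force: [1.0, 0.5, -0.1]
width: 0.947
grasp_force: 0.0
```

>>> carry_out([
  [0.3,-0.3,-0.2,0,0,0,0.95],
  [0.6,-0.6,-0.2,0,0,0,0.95],
  [0.9,-0.8,-0.2,0,0,0,0.95],
  [1,-0.8,-0.2,0,0,0,0.95],
  [1,-0.8,-0.2,0,0,0,0.95],
])

```text
time_s: 20.4
ee_pos: [0.508, 0.2684, 0.2693]
orientation: [-2.308, -2.123, -0.003]
force: [0.3, -0.5, -0.9]
width: 0.948
grasp_force: 0.0
```

```bash
python3 - <<'E'
from h import *
for c in("side","top"):
    im=manip.snapshot(c); cv2.imwrite(f"pics/{c}5.png",im[:,:,::-1])
    for l in("drawer_floor","drawer_handle","case","lid_edge","tumbler","remote","cream","book"):
        print(c,l,[np.round(d["location"],3).tolist() for d in manip.landmark_of(c,l) if d["score"]>.4])
a=cv2.imread("pics/side5.png"); b=cv2.imread("pics/top5.png")[30:230,180:330]
cv2.imwrite("pics/c5.png",np.hstack([cv2.resize(a[80:240,220:420],(500,400),interpolation=2),cv2.resize(b,(300,400),interpolation=2)]))
s=manip.state(); print(s["ee_pos"],s["force"],s["time_s"])
E
```

```text
side drawer_floor [[0.536, 0.107, 0.076]]
side drawer_handle [[0.465, 0.113, 0.111]]
side case [[0.711, -0.35, 0.0], [0.371, -0.286, -0.0], [0.438, -0.497, 0.002], [0.617, 0.104, 0.083], [0.183, -0.292, 0.001]]
side lid_edge [[0.389, -0.277, 0.029], [0.588, 0.101, 0.121], [0.197, -0.265, 0.042], [0.694, -0.336, 0.03]]
side tumbler [[0.688, -0.158, -0.003]]
side remote [[0.414, -0.079, 0.002], [0.589, 0.101, 0.12]]
side cream [[0.363, 0.196, -0.001]]
side book [[0.518, 0.443, -0.004]]
top drawer_floor [[0.536, 0.102, 0.076]]
top drawer_handle [[0.466, 0.114, 0.114]]
top case [[0.371, -0.28, -0.005], [0.708, -0.348, 0.003], [0.435, -0.498, 0.003], [0.62, 0.096, 0.084], [0.182, -0.287, 0.002]]
top lid_edge [[0.447, -0.475, 0.045], [0.389, -0.275, 0.029], [0.588, 0.102, 0.122], [0.694, -0.332, 0.032], [0.191, -0.262, 0.041]]
top tumbler [[0.538, 0.104, 0.077], [0.694, -0.162, -0.001]]
top remote [[0.416, -0.076, -0.002]]
top cream [[0.362, 0.188, 0.002], [0.538, 0.103, 0.078]]
top book []
[0.5121337  0.25925107 0.26898475] [0.13578492 0.34860871 0.15853687] 21.3
```

View pics/c5.png

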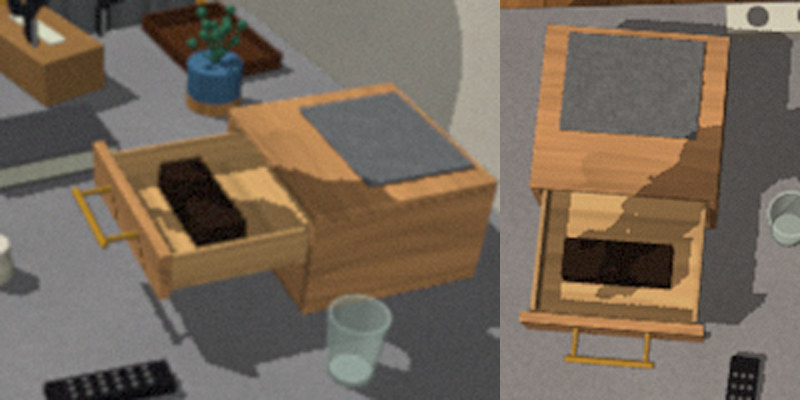

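The case lies shut and flat in the fully open drawer (top crop (617,262)). The bystanders are where they were, to within measurement error, and the robot is clear. Handing in.

```bash
python3 -c "
from workcell import manip
print(manip.close_job())"
```

```text
the job is handed in; nothing more can be done
None
```

The drawer is out to its stop, the glasses case lies shut, upright and flat on its floor, nothing else on the table was disturbed, and the job is handed in at about 21 s; the one rough moment was pressing the lid shut, when the wrist force reached about 59 N (limit 120 N).

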